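# Refit the coffee grinder's burr carrier and bolt it in

## Task

Put the coffee grinder back together: take the steel burr carrier by its handle from the rubber ring, set it handle-up in the grinder's open throat and turn it lightly, without forcing it, until its key drops fully home in the drive slot. Then slide the locking bolt all the way in over it and let go. Leave the glasses, jar, can, tamper and cup standing where they are.

Things in the scene. Friction and masses are not known exactly. Their poses are not given: they have to be found in the camera images.
- grinder: Grey coffee grinder without hopper, fixed to the counter, left or right, turned up to 0.35 rad. Origin on the counter under the throat's axis, z up, spout on its -x side. Body 170 mm in x, -75 to +125 mm in y, 130 mm tall. On top a steel collar round the throat, 100 mm outer and 75 mm inner diameter, rim 172 mm above the counter; on its +y side a raised block with the locking bolt.
- throat (a point): Centre of the drive hub's top, inside the throat, 146 mm above the counter, 26 mm below the collar's rim; axes as the grinder's. The hub has one straight slot through its centre, 58 x 19 mm, 15 mm deep, visible from above. Its direction is not reported: within 0.5 rad either side of the grinder's x. The hub is stiff (1 N m), so it stays put while the carrier is turned on it.
- carrier: Steel burr carrier, 0.35 to 0.57 kg, 76 mm tall. Origin at its underside's centre, z up. Below, a straight key 54 mm long (its x), 14 mm wide, 12 mm deep; then a 72 mm disc from 12 to 36 mm up, lower edge bevelled 5 mm; then a bridge handle. Half a turn makes no difference. Its key first stands on the hub (origin level with point throat); once in line with the slot it drops 12 mm.
- handle (a point): Centre of the carrier handle's crossbar, 67 mm above the carrier's underside: bar 54 mm long, parallel to the key (carrier's x), 14 mm thick, 18 mm tall, 22 mm of free space below it down to the disc. Held loosely (fingers a few mm wider than the bar), the carrier turns with the fingers and drops by its own weight.
- rest: Flat rubber ring, fixed on the counter, 84 mm outer and 60 mm inner diameter, 14 mm tall, origin at its underside centre. The carrier starts standing on it with the key in the hole, its underside 2 mm above the counter.
- bolt (a joint): Locking bolt on the grinder, m: 0 = fully back, 0.028 = fully in; starts at 0 to 0.006. Slides in the grinder's -y, towards the throat, with 2 N friction; stays where left. A steel plate 24 mm wide, 6 mm thick, underside 2 mm above the collar; its tip is 50 mm from the throat's axis at 0, 22 mm at 0.028, over the seated carrier's disc. A carrier that has not dropped blocks it.
- bolt_knob (a point): Centre of the top of the bolt's upright round black knob, 214 mm above the counter: 18 mm diameter, 34 mm tall, standing on the bolt; guide rails beside the bolt reach 184 mm above the counter. It is 98 mm from the throat's axis with the bolt back, 70 mm with it in.
- tumbler_a: Bystander, to be left standing: clear glass tumbler, 60 mm wide, 95 mm tall; origin at its underside centre.
- bean_jar: Bystander, to be left standing: amber glass jar with steel lid, 62 mm wide, 110 mm tall; origin at its underside centre.
- tumbler_b: Bystander, to be left standing: clear glass tumbler, 68 mm wide, 100 mm tall; origin at its underside centre.
- milk_can: Bystander, to be left standing: steel can with paper label, 74 mm wide, 80 mm tall; origin at its underside centre.
- tamper: Bystander, to be left standing: steel coffee tamper standing on its 56 mm base, 90 mm tall; origin at its underside centre.
- dosing_cup: Bystander, to be left standing: open steel cup, 58 mm wide, 60 mm tall; origin at its underside centre.
Things that resemble listed ones, but are neither listed nor needed, are in the scene too. Leave any blue, red or yellow look-alike of the carrier alone.

How it is judged:
By the outcome, as a careful person would: the job done as asked, in the order asked, and still so for the second after the job is handed in, with the robot touching nothing.
It also fails if it takes over 64 s, if anything falls off the work surface, if the arm or the gripper's body presses on something with over 40 N, if the wrist force passes 120 N, or if a joint passes its speed limit or range.

## Robot

A 6-joint arm with a two-finger parallel gripper is mounted at the origin on the work surface. World frame = base frame: x ahead of the robot, y to its left, z up, the work surface at z = 0. Lengths are in m, angles in degrees, forces in N, time in s.
With the tool pointing down it reaches from about 0.35 to 0.875 m from the base axis. Payload 4.2 kg.
Tool frame: the origin (TCP) lies midway between the tips of the shut fingers; the grasp point (between the pads) lies r.pinch_z behind it (r.pinch_z is the distance from the TCP to the grasp point, in m); z points along the fingers, y is the direction in which the jaws open and shut (so a half turn about z gives the same grasp; the last joint's range is limited). The gripper opens to 87 mm and grips with 3 to 60 N. Pads are 19 mm wide; open, the fingers measure 117 mm over their backs; the gripper's body (75 mm by 190 mm) begins 51 mm behind the grasp point.
Start: joints at [-60.699, 22.042, 0.453, 0, -68.411, -14.817], TCP at [0.156, -0.605, 0.223] pointing down, gripper open.
Joint ranges: [-179.83, 179.83], [-69.29, 118.12], [-61.27, 80.66], [-181.25, 117.63], [-171.15, -9.14], [-177.46, 177.46]. Speed limits (degrees/s): [159.86, 159.86, 180, 180, 180, 180].

## Interface

Orientations are given as a 3x3 rotation matrix whose columns are the frame's x, y, z axes.
In Python, from station import r gives the robot as it stands. The module is installed in compiled form; this text tells all that it offers.
- The arm moves only by the tool play_rows, never from a script. Its argument "deltas" is a list of rows, each a list of 7 numbers: the shift along the tool's x, y, z in units of 25 mm (1.0 is 25 mm), then the turn, a rotation vector about the tool's x, y, z in units of 5 degrees (1.0 is 5 degrees), then the finger opening in mm, from 0 to 87. In form: [[tx, ty, tz, wx, wy, wz, fingers], ...]. A call has 1 to 12 rows; each row is the pose to reach, as a shift and turn from the pose commanded when the call began, along the tool's axes at that moment; what a row does not reach only later rows make up. A row lasts 1/10 s, in which the tool goes at most 50 mm and 8.59 degrees, less where a joint would pass 70% of its speed; a pose out of reach is approached as far as the arm can. A call with a gripper value outside its range is refused whole. The fingers move at their own pace and stop on an object; the grip force is fixed at half the most. Time passes only in rows, so rows that repeat a pose let the fingers close. It gives the time, the measured TCP pose, the force and the opening at its end, in the units of the state.
- r.sense(): the state, without advancing time (a new reading comes with each control period).
- r.capture(name): name is "scene" or "top" or "wrist"; returns a dict with "pixels" (384x512x3 uint8, red, green, blue), "camera_matrix" (3x3 intrinsics, pixels), "R" (3x3) and "t" (3): a world point X has camera coordinates R X + t; the wrist camera has in their place "T_tool_cam" (4x4, takes a point from camera to tool coordinates, whose origin is the TCP and whose axes are the flange's). Camera axes: x right, y down, z forward; pixel columns grow to the right and rows downward; lengths in m; the calibration is good to about 2 mm. A picture is of the moment at which its call begins: read the wrist's pose just before it. There is no depth.
- r.finish_job(): hands the job in, once; it reports no verdict.
Trained networks look in the newest picture that a camera, given by its name, has taken for a name from the list of things; names that differ only in an ending like _2 or _b are one class to them, and where a whole thing is asked for, a point or a joint stands for the part that bears it (a point fixed in the world has none). Each returns a list of dicts, best first, with "score" (0 to 1); they miss things now and then, are a little off and sometimes report something else, mostly with a low value. They report only what shows in the picture. A call takes as long as a camera call. They do not tell look-alikes from the thing itself.
- r.spot_in(camera, target): "centre" ([x, y, z] in m, in world coordinates, good to about 4 mm: the middle of the surface that is visible of it).
- r.cut_out(camera, target): "region" (384x512 bool, what is visible of it).
The state is a dict: "time_s": time; "joints": joint angles; "joint_velocities": joint speeds; "effort": joint torques, N m; "tcp_pos": TCP position; "ee_rot": TCP orientation; "wrist_force": force on the tool from outside, world axes, zero at the start; "moment": the same for the moment, N m; "gripper_width": opening from 0.0 (shut) to 1.0 (fully open).
Only numpy, scipy, OpenCV 4.12 (cv2) and the standard library are available. Lean on these libraries where they do the work, as an engineer would, in place of code of your own. Each camera call takes 0.05 s, during which the arm holds its last target.

## Working session

There is one attempt and no reset: what is moved stays moved. The work goes in short steps, Python scripts to look and compute and a tool call to move; the robot and the scene stay as the last step left them, time stands still between calls to the robot, and variables do not carry over. Pictures are saved under pics/ and viewed, and the job is handed in when it is done.

Besides the shell and the picture viewer there is one more tool, called after "Emit:" as name(argument=value, ...) on one line, values as JSON. play_rows: Moves the arm, as the interface text tells. Its arguments: {"type":"object","properties":{"deltas":{"type":"array","items":{"type":"array","items":{"type":"number"}}}},"required":["deltas"]}

```bash
mkdir -p pics; cat > h.py <<'E'
import numpy as np, cv2
from station import r
def save(c,name,crop=None,scale=1):
    im=c['pixels'][:,:,::-1]
    if crop: x0,y0,x1,y1=crop; im=im[y0:y1,x0:x1]
    if scale!=1: im=cv2.resize(im,None,fx=scale,fy=scale,interpolation=cv2.INTER_CUBIC)
    cv2.imwrite('pics/'+name+'.png',im)
def proj(c,X):
    X=np.atleast_2d(X); p=(c['R']@X.T).T+c['t']; q=(c['camera_matrix']@p.T).T; return q[:,:2]/q[:,2:]
def ray(c,u,v,z):
    d=np.linalg.inv(c['camera_matrix'])@np.array([u,v,1.]); o=-c['R'].T@c['t']; d=c['R'].T@d
    return o+d*(z-o[2])/d[2]
def wristRT(c,s):
    T=np.eye(4);T[:3,:3]=np.array(s['ee_rot']).reshape(3,3);T[:3,3]=s['tcp_pos']
    W=np.linalg.inv(T@np.array(c['T_tool_cam'])); c['R']=W[:3,:3]; c['t']=W[:3,3]; return c
E
python3 - <<'E'
from h import *
s=r.sense(); print(s, r.pinch_z)
for n in('scene','top'):
    c=r.capture(n); c={k:np.array(v) for k,v in c.items()}; save(c,n+'0',scale=1.5)
    np.savez(n+'0.npz',**c)
    for t in('carrier','grinder','handle','bolt_knob','rest','tumbler_a','bean_jar','milk_can','tamper','dosing_cup'):
        for d in r.spot_in(n,t): print(n,t,round(d['score'],2),np.round(d['centre'],3),proj(c,d['centre']).round())
E
```

```text
{'time_s': 0.0, 'joints': array([-6.06987306e+01,  2.20896003e+01,  3.77869186e-01, -3.02331269e-02,
       -6.84106335e+01, -1.48175721e+01]), 'joint_velocities': array([-0.03310492, -0.02234407,  0.05951773, -0.01265301, -0.0305608 ,
        0.03641517]), 'effort': array([-9.61372425e-04, -3.90661883e+01,  1.87400937e+01,  4.21970844e+00,
        1.09306216e-02, -2.02819028e-04]), 'tcp_pos': array([ 0.15619115, -0.60452871,  0.22145557]), 'ee_rot': array([[-9.68267493e-01, -2.49915348e-01, -6.17299102e-04],
       [-2.49916100e-01,  9.68265213e-01,  2.10250534e-03],
       [ 7.22608929e-05,  2.19006056e-03, -9.99997599e-01]]), 'wrist_force': array([0.98924445, 0.15690302, 0.82384834]), 'moment': array([-0.01280286, -0.04963061, -0.01601759]), 'gripper_width': 1.001211907276759} 0.0187
scene carrier 0.96 [ 0.585 -0.296  0.04 ] [[191. 269.]]
scene carrier 0.89 [ 0.475 -0.361  0.031] [[145. 266.]]
scene carrier 0.88 [ 0.58  -0.178  0.038] [[217. 239.]]
scene carrier 0.88 [ 0.703 -0.346  0.036] [[212. 308.]]
scene carrier 0.77 [ 0.705 -0.227  0.043] [[241. 274.]]
scene carrier 0.56 [ 0
[... 1313 characters left out ...]
37] [[289. 175.]]
top handle 0.75 [ 0.573 -0.28   0.04 ] [[311. 212.]]
top handle 0.56 [ 0.574 -0.162  0.039] [[273. 213.]]
top bolt_knob 0.47 [0.592 0.324 0.18 ] [[ 98. 205.]]
top rest 0.75 [0.794 0.16  0.056] [[167. 144.]]
top rest 0.59 [ 0.56  -0.262  0.015] [[305. 218.]]
top rest 0.38 [0.643 0.018 0.111] [[212. 188.]]
top tumbler_a 0.92 [0.792 0.162 0.056] [[167. 145.]]
top tumbler_a 0.52 [0.44  0.019 0.023] [[215. 259.]]
top tumbler_a 0.31 [ 0.56  -0.262  0.01 ] [[304. 218.]]
top bean_jar 0.57 [0.644 0.018 0.114] [[212. 188.]]
top tamper 0.59 [0.793 0.005 0.027] [[218. 146.]]
top dosing_cup 0.9 [ 0.479 -0.512  0.026] [[387. 241.]]
top dosing_cup 0.66 [ 0.572 -0.28   0.038] [[311. 213.]]
```

View pics/scene0.png

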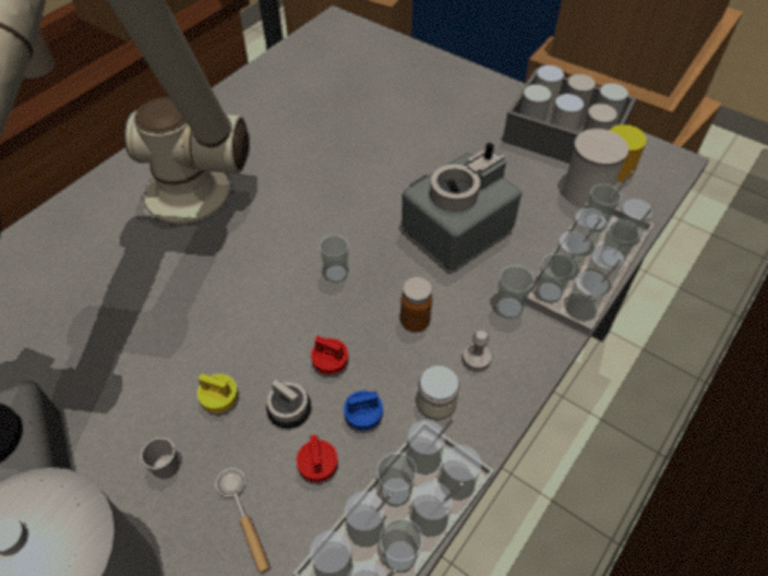

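View pics/top0.png

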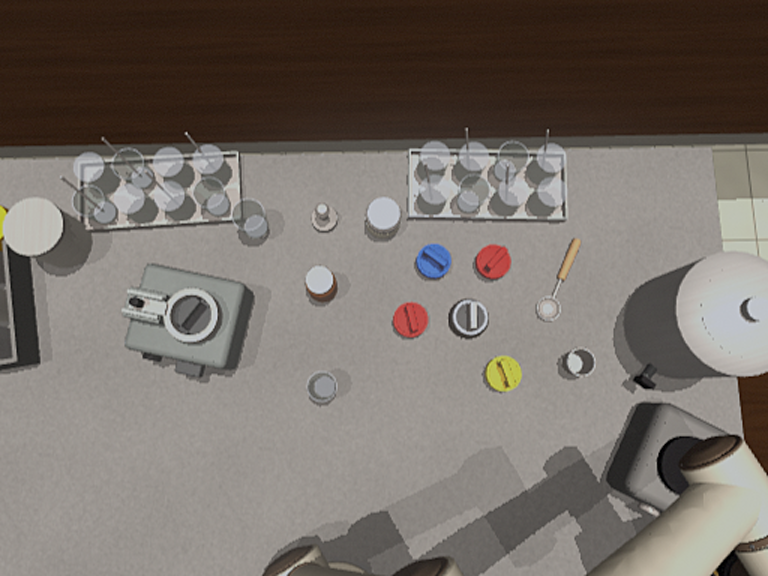

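The picture shows one steel carrier, on the dark rubber ring at top (312,212) / scene (191,268). The look-alikes are red at top (273,214) and (329,175), blue at (290,174) and yellow at (335,250). Only the grey one on the ring fits the description. The grinder is at top (127,212), with its knob at (92,201). I'll confirm both in enlarged crops.

```bash
python3 - <<'E'
from h import *
t=np.load('top0.npz')
a=cv2.resize(t['pixels'][190:235,290:335,::-1],(400,400),interpolation=cv2.INTER_CUBIC)
b=cv2.resize(t['pixels'][170:255,75:175,::-1],(471,400),interpolation=cv2.INTER_CUBIC)
s=np.load('scene0.npz')
cv2.imwrite('pics/crop1.png',np.hstack([a[:,:320],b]))
print(t['camera_matrix'],-t['R'].T@t['t'],-s['R'].T@s['t'])
E
```

```text
[[431.58667047   0.         252.36251203]
 [  0.         431.58667047 193.0221633 ]
 [  0.           0.           1.        ]] [ 0.43035794 -0.07130262  1.35712808] [ 1.07101599 -0.65166536  1.11809894]
```

View pics/crop1.png

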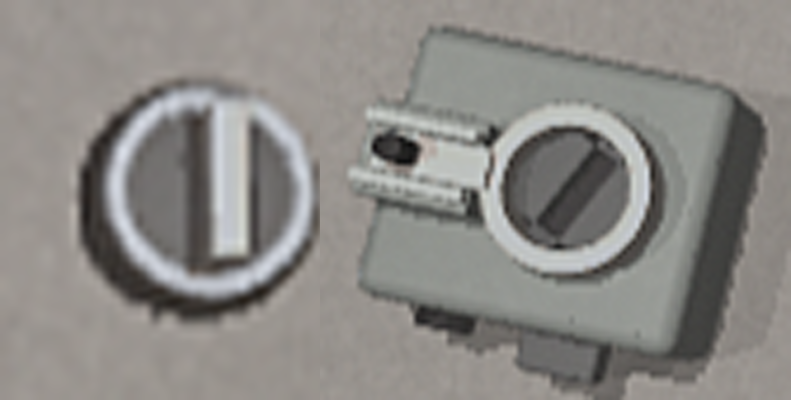

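```bash
cat >> h.py <<'E'
def rows(target,Rt=None,yaw=None):
    """tool deltas from the present pose to world TCP target; yaw: turn about tool z in deg"""
    s=r.sense(); R=np.array(s['ee_rot']); d=R.T@(np.array(target)-s['tcp_pos'])
    print('d units',np.round(d/0.025,3),'mm',np.round(d*1e3,1))
    if Rt is not None:
        w=cv2.Rodrigues(R.T@Rt)[0].ravel(); print('w units',np.round(np.degrees(w)/5,3))
def down(a):
    """tool-down, tool x axis at world angle a (rad)"""
    x=np.array([np.cos(a),np.sin(a),0]);z=np.array([0,0,-1.]);return np.stack([x,np.cross(z,x),z],1)
E
python3 - <<'E'
from h import *
c=r.capture('wrist'); save(c,'w0'); print(np.round(c['T_tool_cam'],4),c['camera_matrix'])
s=r.sense(); R=np.array(s['ee_rot']); a=np.arctan2(R[1,0],R[0,0]); print(np.degrees(a))
rows([0.53,-0.285,0.27],down(np.pi))
E
```

```text
[[ 1.000e-03 -9.529e-01 -3.033e-01  8.350e-02]
 [ 1.000e+00  9.000e-04  3.000e-04 -5.000e-04]
 [ 0.000e+00 -3.033e-01  9.529e-01 -1.615e-01]
 [ 0.000e+00  0.000e+00  0.000e+00  1.000e+00]] [[265.80341748   0.         256.82463924]
 [  0.         265.80341748 193.82948338]
 [  0.           0.           1.        ]]
-165.51372624461308
d units [-17.674   8.659  -1.898] mm [-441.9  216.5  -47.5]
w units [ 0.    -0.     2.897]
```

Emit:
play_rows(deltas=[[-17.7,8.7,-1.9,0,0,2.9,87],[-17.7,8.7,-1.9,0,0,2.9,87],[-17.7,8.7,-1.9,0,0,2.9,87],[-17.7,8.7,-1.9,0,0,2.9,87],[-17.7,8.7,-1.9,0,0,2.9,87],[-17.7,8.7,-1.9,0,0,2.9,87],[-17.7,8.7,-1.9,0,0,2.9,87],[-17.7,8.7,-1.9,0,0,2.9,87],[-17.7,8.7,-1.9,0,0,2.9,87],[-17.7,8.7,-1.9,0,0,2.9,87],[-17.7,8.7,-1.9,0,0,2.9,87],[-17.7,8.7,-1.9,0,0,2.9,87]])

```text
time_s: 2.35
tcp_pos: [0.5311, -0.2828, 0.2698]
ee_rot: [[-1.0, -0.002, -0.0], [-0.002, 1.0, 0.0], [0.0, 0.0, -1.0]]
wrist_force: [0.2, -0.2, 0.1]
gripper_width: 0.999
```

```bash
python3 - <<'E'
from h import *
s=r.sense(); c=wristRT(r.capture('wrist'),s); save(c,'w1',scale=1.5); print(s['joints'],s['tcp_pos'],s['joint_velocities'].round(2),s['gripper_width'],s['wrist_force'])
np.savez('w1.npz',**c)
for n in('carrier','handle','rest'):
  for d in r.spot_in('wrist',n): print(n,round(d['score'],2),np.round(d['centre'],4),proj(c,d['centre']).round())
E
```

```text
[-1.26349576e+01  1.81771149e+01  1.49732835e+00 -8.59507016e-04
 -7.33495375e+01 -7.72507991e+01] [ 0.53111645 -0.2828202   0.26977926] [-2.16 -0.82 -1.22  0.07 -0.04  0.18] 0.9992706940040507 [ 0.17188448 -0.20740788  0.0806538 ]
carrier 0.93 [ 0.672  -0.3387  0.0394] [[223. 251.]]
carrier 0.9 [ 0.5717 -0.2874  0.0388] [[254. 193.]]
carrier 0.71 [ 0.6773 -0.2181  0.0341] [[295. 252.]]
carrier 0.7 [ 0.4595 -0.3455  0.0363] [[213. 118.]]
carrier 0.57 [ 0.5719 -0.1706  0.0389] [[329. 194.]]
carrier 0.55 [ 0.7709 -0.1411  0.0548] [[339. 307.]]
carrier 0.33 [ 0.4461 -0.0009  0.0607] [[470. 109.]]
handle 0.97 [ 0.6754 -0.2192  0.0363] [[295. 252.]]
handle 0.97 [ 0.6747 -0.3396  0.0388] [[223. 252.]]
handle 0.75 [ 0.4571 -0.345   0.0349] [[214. 116.]]
handle 0.66 [ 0.5705 -0.2873  0.0382] [[254. 192.]]
handle 0.57 [ 0.5717 -0.1708  0.0393] [[329. 194.]]
rest 0.9 [ 0.5472 -0.2856  0.0104] [[255. 174.]]
```

View pics/w1.png

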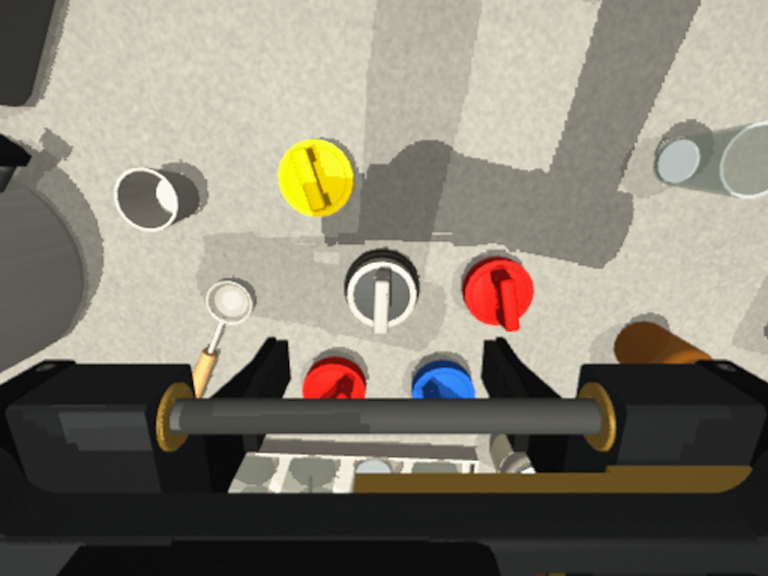

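The steel carrier is at (254,193) in the wrist picture, between yellow (211,118), red (332,194), red (223,252) and blue (295,256). Next I'll measure its bar and disc precisely.

```bash
python3 - <<'E'
from h import *
c=dict(np.load('w1.npz'))
save(c,'w1c',(225,155,285,230),9)
g=cv2.cvtColor(c['pixels'],cv2.COLOR_RGB2GRAY)
for v in range(172,226,3): print(v,g[v,228:282:2])
E
```

```text
172 [180 186 180 176 184  75  40  46  38  30  54  78  83  86  83  73  58  33
  33  34  40  37 104 188 190 189 191]
175 [179 185 177 142  37  45  44  76  92 149 221 235 240 241 240 236 205 107
  90  71  33  33  32  72 189 192 195]
178 [182 176 148  42  44  73 145 238 249 250 249 236 203 113 120 139 192 249
 248 241 119  62  27  40  74 191 187]
181 [184 181  50  45  74 232 248 248 189 131 126 112  96  95  93  92  72 126
 193 247 247 222  90  28  43 157 183]
184 [178 116  45 103 245 249 195 119 124 124 125 136  97  95  95 112  76 121
 121 117 197 248 245 101  42  68 168]
187 [179  70  46 242 248 178 124 124 122 124 124 136 164 158 152 122  68 119
 119 118 116 167 247 240  56  45 174]
190 [181  45 187 247 200 123 123 124 124 124 125 203 249 247 245 226  68 119
 118 117 117 116 215 246 175  46 167]
193 [187  59 234 247 151 119 119 120 120 121 121 206 249 246 244 220  66 119
 117 117 116 116 116 246 239  46 161]
196 [182  74 235 247 115 119 119 119 118 119 119 213 249 245 244 185  64 116
 115 115 115 114 107 240 247  44 184]
199 [185 136 237 246 142 116 116 116 117 117 117 220 248 245 242 
[... 269 characters left out ...]
2 186 179]
208 [193 186 185 198 243 247 176 111 111 112 112 230 247 242 241 156 111 110
 110 109 143 243 243 200 195 190 188]
211 [187 186 190 193 200 238 244 235 159 113 107 232 246 241 240 143 111 110
 152 225 244 237 190 184 184 186 185]
214 [190 185 187 185 195 195 197 241 246 245 215 235 245 240 238 175 229 244
 247 234 205 185 180 178 184 188 181]
217 [192 193 192 187 184 184 187 193 191 203 204 236 243 238 235 196 227 208
 185 185 181 178 176 182 183 184 185]
220 [194 191 192 193 193 186 190 188 194 193 158 236 241 237 234 169 185 193
 191 190 188 190 185 182 182 181 185]
223 [206 194 190 188 191 193 194 188 190 186 183 185 186 185 182 187 184 180
 181 182 182 182 185 185 182 185 184]
```

View pics/w1c.png

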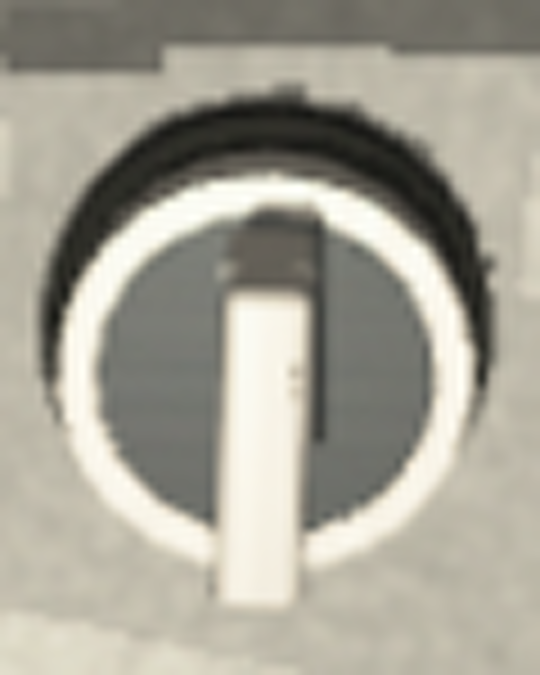

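```bash
python3 - <<'E'
from h import *
c=dict(np.load('w1.npz'))
P=[ray(c,225+a/9-.5,155+b/9-.5,.078)[:2] for a,b in((226,291),(309,291),(217,605),(298,605))]
print(np.round(P,4),np.mean(P,0))
n=(P[0]+P[1])/2;f=(P[2]+P[3])/2;print(np.linalg.norm(f-n),np.degrees(np.arctan2(*(f-n)[::-1])))
# disc top circle z=.038, outer edge of bright ring
Q=np.array([ray(c,225+a/9-.5,155+b/9-.5,.038)[:2] for a,b in((58,370),(478,375),(267,172),(105,510),(440,510),(130,215))])
A=np.c_[2*Q,np.ones(len(Q))];x=np.linalg.lstsq(A,(Q**2).sum(1),rcond=None)[0];print(x[:2],np.sqrt(x[2]+x[:2]@x[:2]))
E
```

```text
[[ 0.5499 -0.293 ]
 [ 0.5498 -0.2803]
 [ 0.6023 -0.2948]
 [ 0.6022 -0.2818]] [ 0.57605891 -0.28745926]
0.05240617396380584 -1.752660283301294
[ 0.57798283 -0.2868033 ] 0.037293633582094955
```

Emit:
play_rows(deltas=[[-1.84,-0.17,2,0,0,0.38,45],[-1.84,-0.17,4,0,0,0.38,45],[-1.84,-0.17,5.5,0,0,0.38,45],[-1.84,-0.17,6.5,0,0,0.38,45],[-1.84,-0.17,7.2,0,0,0.38,45],[-1.84,-0.17,7.2,0,0,0.38,45]])

```text
time_s: 3.15
tcp_pos: [0.5736, -0.2886, 0.0868]
ee_rot: [[-0.999, 0.036, -0.007], [0.036, 0.999, 0.002], [0.007, 0.002, -1.0]]
wrist_force: [0.0, -0.4, 0.7]
gripper_width: 0.561
```

```bash
python3 - <<'E'
from h import *
s=r.sense(); c=wristRT(r.capture('wrist'),s); save(c,'w2',scale=1.5)
print(s['tcp_pos'],s['gripper_width']);rows([.577,-.287,.050],down(np.radians(178.2)))
E
```

```text
[ 0.57356781 -0.28855511  0.08681607] 0.5614684765324754
d units [-0.078  0.081  1.564] mm [-2.   2.  39.1]
w units [ 0.003 -0.031 -0.04 ]
```

View pics/w2.png

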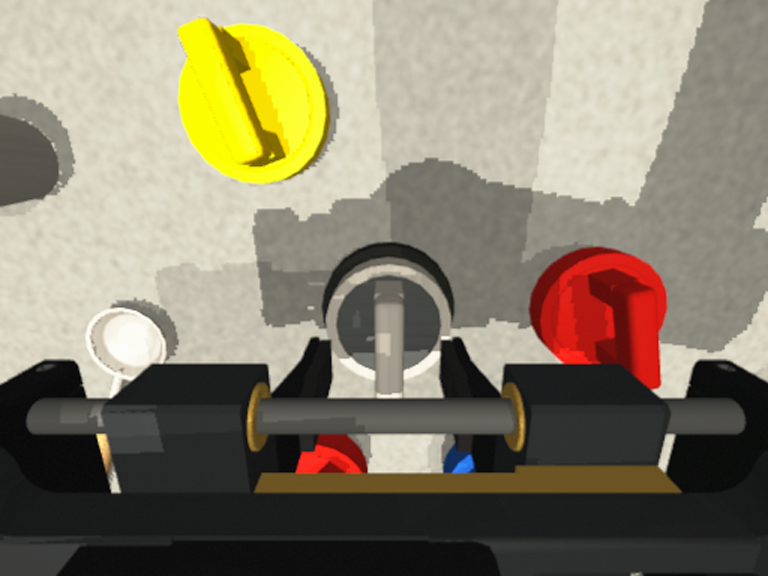

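Emit:
play_rows(deltas=[[-0.05,0.03,0.8,0,0,0,45],[-0.05,0.03,1.5,0,0,0,45],[-0.05,0.03,1.56,0,0,0,45],[-0.05,0.03,1.56,0,0,0,45],[-0.05,0.03,1.56,0,0,0,10],[-0.05,0.03,1.56,0,0,0,10],[-0.05,0.03,1.56,0,0,0,10],[-0.05,0.03,1.56,0,0,0,10],[-0.05,0.03,1.56,0,0,0,10],[-0.05,0.03,1.56,0,0,0,10]])

```text
time_s: 4.2
tcp_pos: [0.5778, -0.2872, 0.0512]
ee_rot: [[-0.999, 0.033, 0.0], [0.033, 0.999, 0.0], [-0.0, 0.0, -1.0]]
wrist_force: [0.5, 0.4, 1.2]
gripper_width: 0.154
```

```bash
python3 - <<'E'
from h import *
s=r.sense(); c=wristRT(r.capture('wrist'),s); save(c,'w3')
print(s['tcp_pos'],s['gripper_width']*87,s['wrist_force'],s['joints'])
E
```

```text
[ 0.57775675 -0.28723525  0.05123579] 13.41948735556096 [0.51647446 0.40843712 1.17038872] [-1.20987061e+01  3.29253131e+01 -8.13248679e+00 -1.00683425e-02
 -4.89347973e+01 -7.98050851e+01]
```

View pics/w3.png

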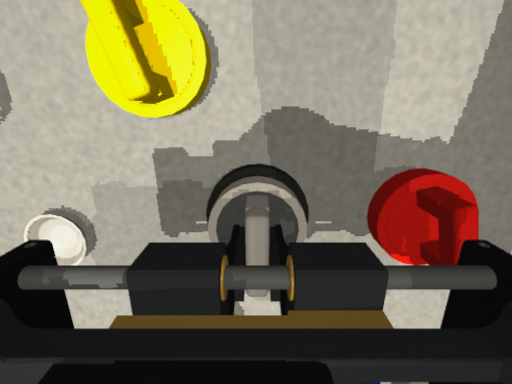

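Gripped at 13.4 mm. Before moving I'll estimate the throat pose from the top picture.

```bash
python3 - <<'E'
from h import *
t=dict(np.load('top0.npz'))
f=lambda a,b,z: ray(t,75+(a-320)/4.71-.5,170+b/4.71-.5,z)[:2]
th=f(571,188,.172); kn=f(397,148,.214)
print('throat',th,'knob',kn,np.linalg.norm(kn-th))
d=kn-th; print('grinder yaw',np.degrees(np.arctan2(d[1],d[0]))-90)
a,b=f(547,226,.146),f(603,152,.146); print('slot',a,b,np.linalg.norm(a-b),np.degrees(np.arctan2(*(b-a)[::-1])))
rows([.66,.2,.33],down(np.pi))
E
```

```text
throat [0.57915712 0.24641451] knob [0.59896868 0.3331859 ] 0.08900433001253644
grinder yaw -12.861256671871487
slot [0.56000602 0.26716504] [0.60365505 0.234735  ] 0.05437779916979966 -36.61134321392114
d units [ -2.641  19.589 -11.149] mm [ -66.   489.7 -278.7]
w units [ 0.001  0.001 -0.382]
```

Emit:
play_rows(deltas=[[0,0,-1,0,0,0,10],[0,0,-3,0,0,0,10],[0,0,-5,0,0,0,10],[0,1,-7,0,0,0,10],[0.5,3,-9,0,0,-1.5,10],[1,5,-10,0,0,-3,10],[1.3,7,-11.1,0,0,-4.5,10],[1.6,9,-11.1,0,0,-6,10],[1.9,11,-11.1,0,0,-7.5,10],[2.2,13,-11.1,0,0,-9,10],[2.5,15,-11.1,0,0,-10.5,10],[2.8,17,-11.1,0,0,-12,10]])

```text
time_s: 5.45
tcp_pos: [0.5252, 0.1018, 0.3272]
ee_rot: [[-0.524, -0.852, -0.002], [-0.852, 0.524, 0.0], [0.001, 0.002, -1.0]]
wrist_force: [1.2, -0.5, -2.7]
gripper_width: 0.16
```

```bash
python3 - <<'E'
from h import *
s=r.sense()
print(s['tcp_pos'],s['gripper_width']*87,s['wrist_force'],s['joints']);rows([.512,.296,.33],down(np.radians(-36.6)))
E
```

```text
[0.52515146 0.10184094 0.32720444] 13.89491668899569 [ 1.21980541 -0.45392115 -2.7110549 ] [ 2.83218218e+01  9.95779469e+00 -1.41350835e+00 -5.83259156e-02
 -7.87347463e+01 -5.99281424e+01]
d units [-6.338  4.52  -0.111] mm [-158.4  113.    -2.8]
w units [ 2.6000e-02  5.0000e-03 -1.7004e+01]
```

Emit:
play_rows(deltas=[[-1.5,1.1,-0.1,0,0,-1.7,10],[-3,2.2,-0.1,0,0,-3.4,10],[-4.5,3.3,-0.1,0,0,-5.1,10],[-6.3,4.5,-0.1,0,0,-6.8,10],[-6.3,4.5,-0.1,0,0,-8.5,10],[-6.3,4.5,-0.1,0,0,-10.2,10],[-6.3,4.5,-0.1,0,0,-11.9,10],[-6.3,4.5,-0.1,0,0,-13.6,10],[-6.3,4.5,-0.1,0,0,-15.3,10],[-6.3,4.5,-0.1,0,0,-17,10],[-6.3,4.5,-0.1,0,0,-17,10],[-6.3,4.5,-0.1,0,0,-17,10]])

```text
time_s: 6.65
tcp_pos: [0.5139, 0.293, 0.3296]
ee_rot: [[0.798, -0.603, -0.002], [-0.603, -0.798, -0.001], [-0.001, 0.002, -1.0]]
wrist_force: [-0.3, -0.6, -4.2]
gripper_width: 0.155
```

```bash
python3 - <<'E'
from h import *
s=r.sense(); c=wristRT(r.capture('wrist'),s); save(c,'w4',scale=1.5); np.savez('w4.npz',**c)
print(s['tcp_pos'],s['ee_rot'],s['gripper_width']*87,s['wrist_force'],s['joints'],s['joint_velocities'].round(1))
for n in('carrier','handle','bolt_knob','grinder'):
  for d in r.spot_in('wrist',n): print(n,round(d['score'],2),np.round(d['centre'],4),proj(c,d['centre']).round())
E
```

```text
[0.51388543 0.29298832 0.32962891] [[ 7.97568473e-01 -6.03225408e-01 -1.90748859e-03]
 [-6.03227792e-01 -7.97568226e-01 -1.07469998e-03]
 [-8.73065953e-04  2.00779695e-03 -9.99997603e-01]] 13.46660694424379 [-0.31883563 -0.63188333 -4.1989    ] [ 4.53435077e+01  1.58162705e+01  6.54896109e+00 -3.49074095e-02
 -8.08533090e+01  7.56068850e+00] [ 0.  -0.2  0.4  0.2  0.   0.4]
carrier 0.83 [0.53   0.2805 0.3162] [[257. 205.]]
handle 0.56 [0.5264 0.2778 0.3161] [[263. 207.]]
bolt_knob 0.6 [0.5972 0.3216 0.1781] [[194. 141.]]
grinder 0.56 [0.5898 0.2659 0.1288] [[238. 115.]]
```

View pics/w4.png

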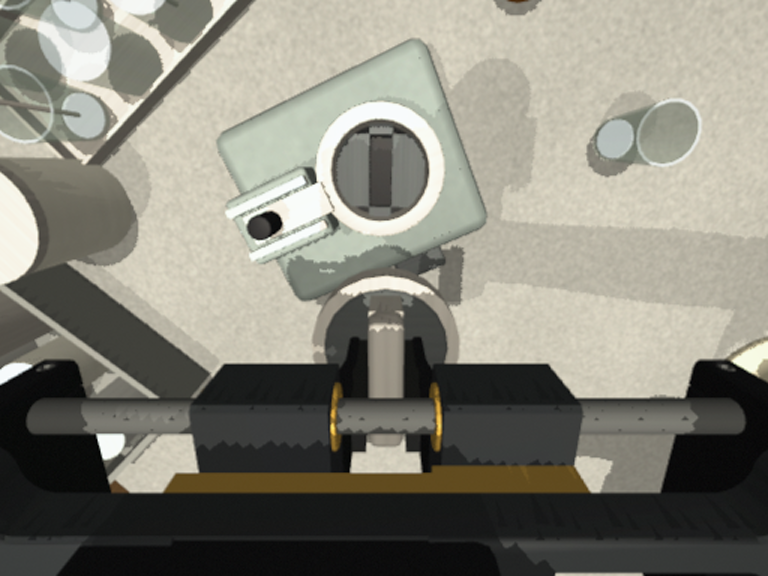

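The throat is at about (253,112) in the unscaled picture, with its slot almost parallel to the held bar. I'll enlarge it to measure.

```bash
python3 - <<'E'
from h import *
c=dict(np.load('w4.npz')); save(c,'w4c',(145,60,305,165),5)
E
```

```text
(no output)
```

View pics/w4c.png

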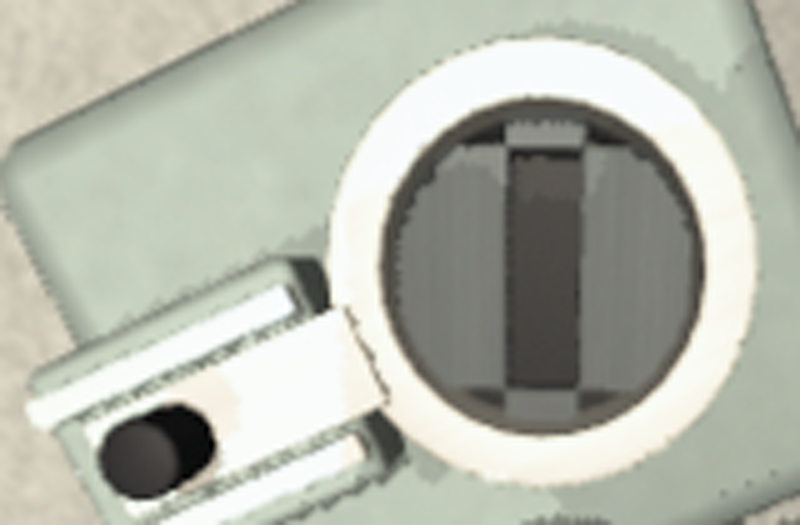

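```bash
python3 - <<'E'
from h import *
c=dict(np.load('w4.npz'))
f=lambda a,b,z: ray(c,145+a/5-.5,60+b/5-.5,z)[:2]
P=[f(a,b,.146) for a,b in((506,148),(583,150),(506,388),(579,390))]
print(np.round(P,4),'slot centre',np.mean(P,0))
d=(P[0]+P[1]-P[2]-P[3])/2; print(np.linalg.norm(d),np.degrees(np.arctan2(d[1],d[0])),np.linalg.norm(P[0]-P[1]))
for nm,pts in(('in',((380,265),(705,265),(543,98),(543,437))),('out',((328,265),(757,265),(543,37),(543,487)))):
    Q=np.array([f(a,b,.172) for a,b in pts])
    A=np.c_[2*Q,np.ones(4)];x=np.linalg.lstsq(A,(Q**2).sum(1),rcond=None)[0];print(nm,x[:2],np.sqrt(x[2]+x[:2]@x[:2]))
th=x[:2]
k=f(139,460,.214); d=k-th;print('knob',k,np.linalg.norm(d),np.degrees(np.arctan2(d[1],d[0]))-90)
# carrier bar in hand vs tool
s=r.sense();R=np.array(s['ee_rot']);print('tool a',np.degrees(np.arctan2(R[1,0],R[0,0])),s['tcp_pos'])
E
```

```text
[[0.6074 0.2386]
 [0.5958 0.224 ]
 [0.5623 0.2736]
 [0.5507 0.259 ]] slot centre [0.57904843 0.24878485]
0.05712335485294928 -37.782159038442565 0.018644352004194224
in [0.57909183 0.24866852] 0.03732606970965617
out [0.57920745 0.24857088] 0.049358426677362
knob [0.60050575 0.33732747] 0.09127622723342087 -13.493726164059538
tool a -36.97406196242869 [0.51422184 0.29312294 0.33058736]
```

```bash
python3 - <<'E'
from h import *
c=dict(np.load('w4.npz')); save(c,'w4d',(200,170,320,315),4)
E
```

```text
(no output)
```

View pics/w4d.png

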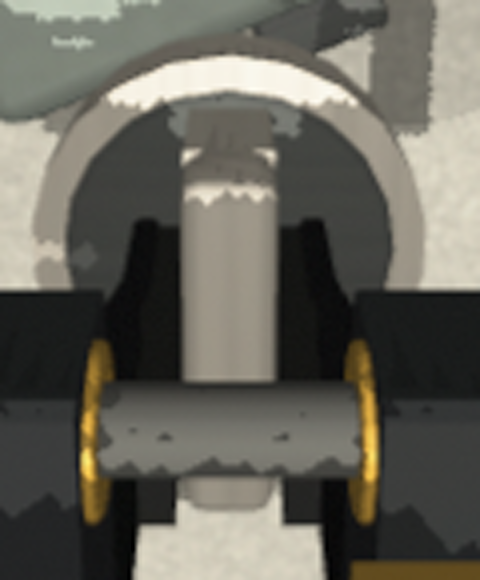

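```bash
python3 - <<'E'
from h import *
c=dict(np.load('w4.npz')); T=c['T_tool_cam']; K=c['camera_matrix']
def f(a,b,z):
    d=T[:3,:3]@(np.linalg.inv(K)@[200+a/4-.5,170+b/4-.5,1]); o=T[:3,3]; return o+d*(z-o[2])/d[2]
zt=-.0268
for p in((230,183),(230,510),(183,300),(277,300)): print(p,f(*p,zt).round(4))
zd=zt+.040
Q=np.array([f(a,b,zd)[:2] for a,b in((35,235),(425,235),(232,52),(75,125),(390,125))])
A=np.c_[2*Q,np.ones(5)];x=np.linalg.lstsq(A,(Q**2).sum(1),rcond=None)[0];print(x[:2],np.sqrt(x[2]+x[:2]@x[:2]))
E
```

```text
(230, 183) [ 0.0294  0.0001 -0.0268]
(230, 510) [-0.0241  0.0002 -0.0268]
(183, 300) [ 0.0116 -0.0065 -0.0268]
(277, 300) [ 0.0116  0.0068 -0.0268]
[0.00191996 0.00037419] 0.035092530875930124
```

Emit:
play_rows(deltas=[[1,-0.14,0,0,0,0.16,10],[2,-0.14,0,0,0,0.16,10],[3.06,-0.14,1,0,0,0.16,10],[3.06,-0.14,2,0,0,0.16,10],[3.06,-0.14,3,0,0,0.16,10],[3.06,-0.14,3.8,0,0,0.16,10],[3.06,-0.14,3.8,0,0,0.16,10],[3.06,-0.14,3.8,0,0,0.16,10],[3.06,-0.14,3.8,0,0,0.16,10]])

```text
time_s: 7.8
tcp_pos: [0.5785, 0.2506, 0.2377]
ee_rot: [[0.791, -0.612, 0.003], [-0.612, -0.791, 0.002], [0.002, -0.003, -1.0]]
wrist_force: [-0.4, -0.2, -3.1]
gripper_width: 0.158
```

```bash
python3 - <<'E'
from h import *
s=r.sense(); c=wristRT(r.capture('wrist'),s); save(c,'w5',(130,80,390,280),3)
print(s['tcp_pos'],s['wrist_force']);rows([.5774,.2498,.198],down(np.radians(-37.8)))
E
```

```text
[0.57848865 0.25055051 0.23765685] [-0.38371395 -0.18916564 -3.10540569]
d units [-0.014  0.053  1.586] mm [-0.3  1.3 39.7]
w units [-0.037 -0.016  0.019]
```

View pics/w5.png

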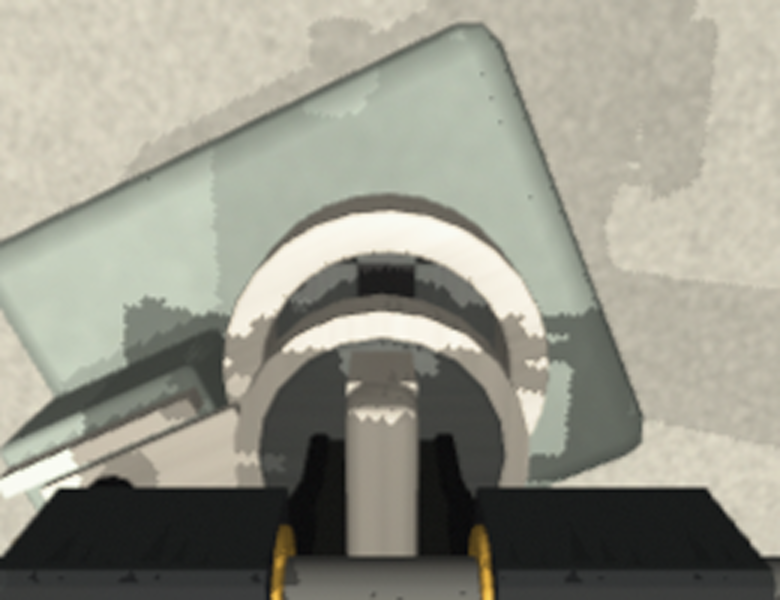

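Emit:
play_rows(deltas=[[0,0.06,0.5,0,0,0,10],[0,0.06,1.0,0,0,0,10],[0,0.06,1.2,0,0,0,10],[0,0.06,1.3,0,0,0,10],[0,0.06,1.3,0,0,0,10]])

```text
time_s: 8.35
tcp_pos: [0.5774, 0.2488, 0.2036]
ee_rot: [[0.791, -0.612, 0.002], [-0.612, -0.791, 0.0], [0.001, -0.001, -1.0]]
wrist_force: [2.7, -0.6, -2.4]
gripper_width: 0.158
```

```bash
python3 - <<'E'
from h import *
s=r.sense(); c=wristRT(r.capture('wrist'),s); save(c,'w6',(130,80,390,280),3)
print(s['tcp_pos'],s['wrist_force'],s['moment']);rows([.5774,.2498,.198],down(np.radians(-37.8)))
E
```

```text
[0.57735233 0.24880274 0.20364655] [ 2.67028065 -0.62800432 -2.41248181] [-0.32498509 -0.53059644  0.02665461]
d units [-0.021 -0.032  0.227] mm [-0.5 -0.8  5.7]
w units [-0.013 -0.012  0.017]
```

View pics/w6.png

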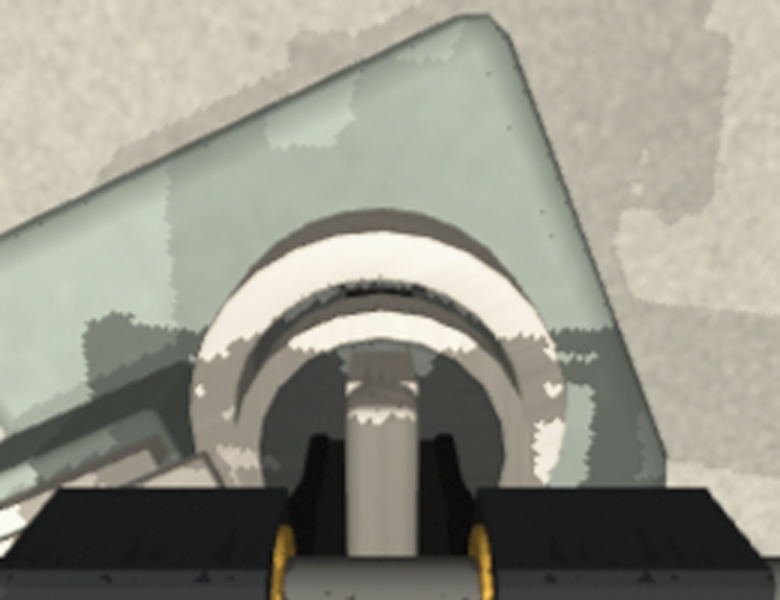

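Emit:
play_rows(deltas=[[0.03,-0.02,0.1,0,0,0,10],[0.03,-0.02,0.2,0,0,0,10],[0.03,-0.02,0.25,0,0,0,10],[0.03,-0.02,0.25,0,0,0,10]])

```text
time_s: 8.8
tcp_pos: [0.578, 0.2488, 0.1967]
ee_rot: [[0.791, -0.612, 0.001], [-0.612, -0.791, 0.0], [0.0, -0.001, -1.0]]
wrist_force: [3.1, -0.3, -2.5]
gripper_width: 0.159
```

```bash
python3 - <<'E'
from h import *
s=r.sense()
print(s['tcp_pos'],s['wrist_force'],s['moment']);rows([.5774,.2498,.198],down(np.radians(-37.8)))
E
```

```text
[0.57797257 0.24883004 0.19673067] [ 3.09139156 -0.31904073 -2.48959809] [-0.24286996 -1.16952629  0.01304699]
d units [-0.042 -0.017 -0.051] mm [-1.  -0.4 -1.3]
w units [-0.007 -0.005  0.015]
```

Emit:
play_rows(deltas=[[0,0,0,0,0,0,15],[0,0,0,0,0,0,17],[0,0,0,0,0,0,19],[0,0,0,0,0,0,19],[0,0,0,0,0,0,19]])

```text
time_s: 9.3
tcp_pos: [0.5773, 0.2488, 0.197]
ee_rot: [[0.791, -0.612, -0.0], [-0.612, -0.791, -0.0], [-0.0, 0.0, -1.0]]
wrist_force: [0.3, 0.3, 0.3]
gripper_width: 0.215
```

```bash
python3 - <<'E'
from h import *
s=r.sense(); c=wristRT(r.capture('wrist'),s); save(c,'w7',(130,80,390,280),3)
print(s['tcp_pos'],s['wrist_force'],s['moment'],s['gripper_width']*87)
E
```

```text
[0.57728602 0.24878943 0.19704286] [0.27106152 0.31712471 0.3213726 ] [-0.0377656   0.12171737 -0.02350511] 18.71392445335556
```

View pics/w7.png

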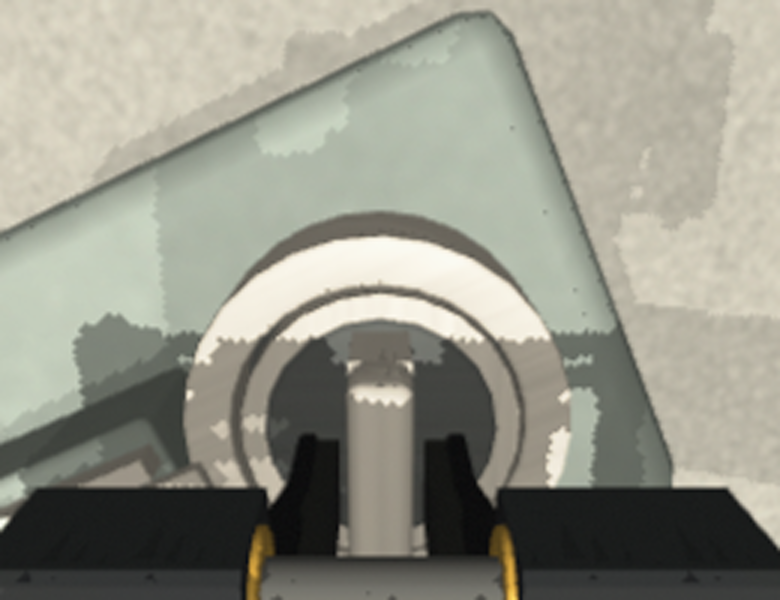

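The carrier has dropped. The bar's apparent width fell from 72 to 65 px, which puts it about 14 mm lower than in the grip, so the key is home. I'll open the fingers, rise, turn to the grinder's axes and look down on the throat and knob.

```bash
python3 - <<'E'
from h import *
rows([.513,.358,.30],down(np.radians(-13.5)))
E
```

```text
d units [-4.71  -1.881 -4.117] mm [-117.8  -47.  -102.9]
w units [ 1.000e-03  2.000e-03 -4.842e+00]
```

Emit:
play_rows(deltas=[[0,0,0,0,0,0,25],[0,0,0,0,0,0,30],[0,0,0,0,0,0,30],[0,0,-1,0,0,0,30],[0,0,-2,0,0,0,30],[0,0,-3,0,0,0,30],[0,0,-4,0,0,0,30],[0,0,-4.1,0,0,0,30],[0,0,-4.1,0,0,0,30]])

```text
time_s: 10.25
tcp_pos: [0.5776, 0.2489, 0.2999]
ee_rot: [[0.791, -0.612, 0.001], [-0.612, -0.791, 0.001], [-0.0, -0.001, -1.0]]
wrist_force: [-0.1, 0.2, -0.7]
gripper_width: 0.343
```

```bash
python3 - <<'E'
from h import *
s=r.sense(); print(s['tcp_pos'],s['wrist_force'],s['gripper_width']*87)
rows([.513,.358,.30],down(np.radians(-13.5)))
E
```

```text
[0.57756194 0.24889999 0.29994372] [-0.08769531  0.15865726 -0.69033119] 29.8270551629151
d units [-4.713e+00 -1.872e+00  1.000e-03] mm [-117.8  -46.8    0. ]
w units [-1.700e-02 -3.000e-03 -4.845e+00]
```

Emit:
play_rows(deltas=[[-1.5,-0.6,0,0,0,-1.6,30],[-3,-1.2,0,0,0,-3.2,30],[-4.7,-1.87,0,0,0,-4.84,30],[-4.7,-1.87,0,0,0,-4.84,30],[-4.7,-1.87,0,0,0,-4.84,30],[-4.7,-1.87,0,0,0,-4.84,30]])

```text
time_s: 10.85
tcp_pos: [0.5132, 0.3569, 0.2984]
ee_rot: [[0.972, -0.235, -0.001], [-0.235, -0.972, -0.002], [-0.001, 0.002, -1.0]]
wrist_force: [-0.2, -0.6, -0.3]
gripper_width: 0.345
```

```bash
python3 - <<'E'
from h import *
s=r.sense(); c=wristRT(r.capture('wrist'),s); save(c,'w8',(200,40,460,230),3); np.savez('w8.npz',**c); print(s['tcp_pos'],s['wrist_force'],s['joints'])
for d in r.spot_in('wrist','bolt_knob'): print(round(d['score'],2),np.round(d['centre'],4),proj(c,d['centre']).round())
E
```

```text
[0.5132059  0.35688725 0.2984094 ] [-0.22959724 -0.60746449 -0.34298967] [ 4.96254185e+01  1.98931851e+01  8.00180824e+00 -2.22604924e-03
 -7.82269080e+01  2.67936361e+01]
0.78 [0.5965 0.323  0.1797] [[270. 104.]]
```

View pics/w8.png

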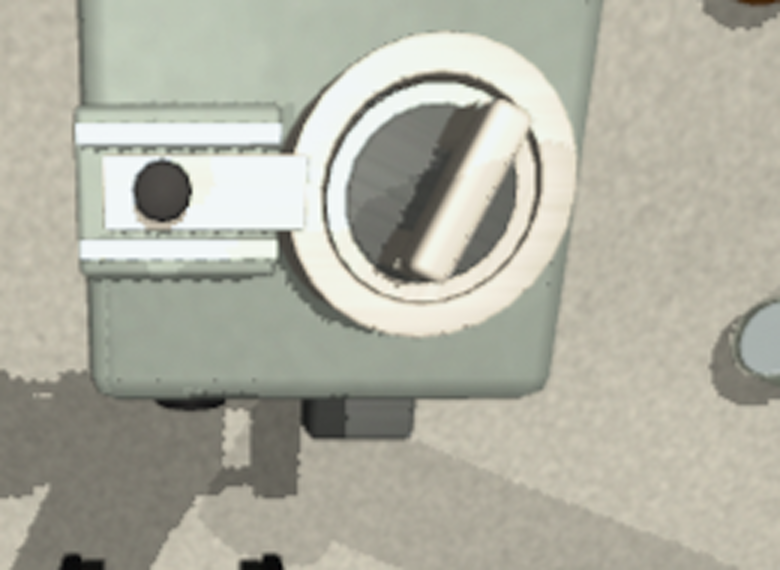

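```bash
python3 - <<'E'
from h import *
c=dict(np.load('w8.npz'))
f=lambda a,b,z: ray(c,200+a/3-.5,40+b/3-.5,z)[:2]
k=f(162,190,.214);print('knob',k)
def circ(p,z):
    Q=np.array([f(a,b,z) for a,b in p]);A=np.c_[2*Q,np.ones(len(Q))];x=np.linalg.lstsq(A,(Q**2).sum(1),rcond=None)[0];return x[:2],np.sqrt(x[2]+x[:2]@x[:2])
o,ro=circ(((291,185),(577,185),(445,31),(433,336)),.172);print('collar',o,ro)
print('disc if seated z=.170',circ(((328,190),(538,190),(440,82),(430,300)),.170),'if z=.182',circ(((328,190),(538,190),(440,82),(430,300)),.182)[1])
d=k-o;print(np.linalg.norm(d),np.degrees(np.arctan2(d[1],d[0]))-90)
# bar length if top z .210 vs .222
for z in(.210,.222):
    print(z,np.linalg.norm(f(510,103,z)-f(431,274,z)))
dd=d/np.linalg.norm(d)
rows([*(o+dd*(np.linalg.norm(d)+0.003)),.24],down(np.arctan2(dd[1],dd[0])-np.pi/2)); rows([*(o+dd*(np.linalg.norm(d)+0.003)),.191])
E
```

```text
knob [0.60093112 0.33826192]
collar [0.57941084 0.24839388] 0.04911445840274413
disc if seated z=.170 (array([0.57835686, 0.24821305]), np.float64(0.035916872457629964)) if z=.182 0.03442957523311013
0.09240880587137013 -13.466766733648967
0.21 0.05125124799731945
0.222 0.04878911067262053
d units [ 3.565 -0.235  2.358] mm [89.1 -5.9 58.9]
w units [ 0.01   0.005 -0.032]
d units [ 3.566 -0.237  4.318] mm [ 89.2  -5.9 107.9]
```

The disc lies concentric inside the collar. Its radius reads 35.9 mm at the seated height (true 36), so the carrier is fully home. The knob is 92 mm from the axis. Next I'll straddle it with the fingers 32 mm apart.

Emit:
play_rows(deltas=[[1.5,-0.12,0,0,0,0,32],[3,-0.12,0.5,0,0,0,32],[3.57,-0.12,1.5,0,0,0,32],[3.57,-0.12,2.3,0,0,0,32],[3.57,-0.12,2.3,0,0,0,32],[3.57,-0.12,2.3,0,0,0,32],[3.57,-0.12,2.3,0,0,0,32]])

```text
time_s: 11.65
tcp_pos: [0.6014, 0.3398, 0.2441]
ee_rot: [[0.972, -0.234, 0.003], [-0.234, -0.972, 0.002], [0.002, -0.002, -1.0]]
wrist_force: [-0.4, 0.1, 1.0]
gripper_width: 0.369
```

```bash
python3 - <<'E'
from h import *
s=r.sense(); c=wristRT(r.capture('wrist'),s); save(c,'w9',(130,80,390,330),3); print(s['tcp_pos'],s['wrist_force'],s['gripper_width']*87)
rows([.6009,.3383,.191],down(np.radians(-13.5)))
E
```

```text
[0.60135389 0.33979798 0.2440952 ] [-0.42655525  0.08949187  0.95625979] 32.09205270854468
d units [-0.     0.075  2.127] mm [-0.   1.9 53.2]
w units [-0.03  -0.028 -0.001]
```

View pics/w9.png

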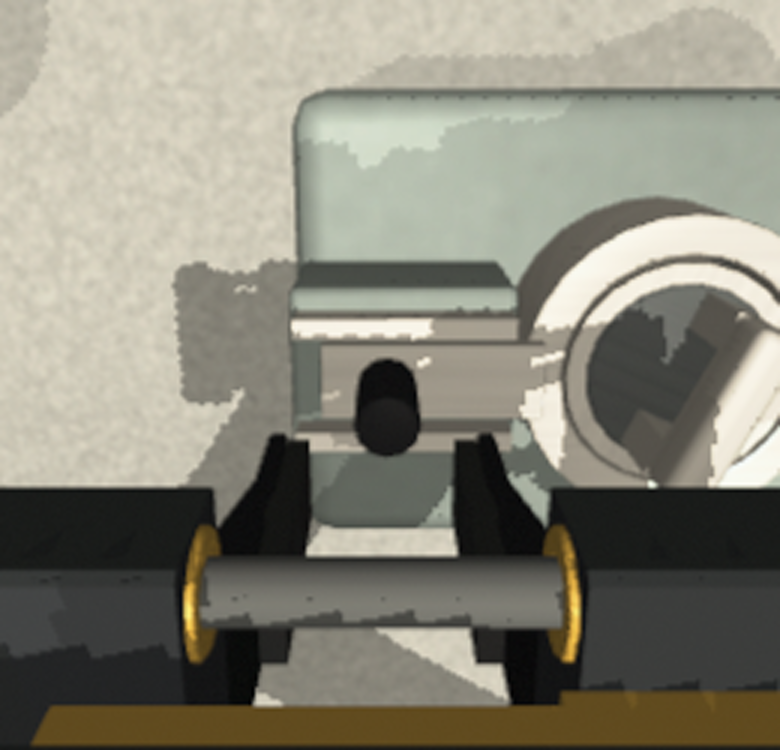

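Emit:
play_rows(deltas=[[0,0.06,1,0,0,0,32],[0,0.06,1.7,0,0,0,32],[0,0.06,2.1,0,0,0,32],[0,0.06,2.1,0,0,0,32],[0,0.06,2.1,0,0,0,32],[0,0.06,2.1,0,0,0,32]])

```text
time_s: 12.3
tcp_pos: [0.601, 0.3388, 0.1912]
ee_rot: [[0.972, -0.233, 0.002], [-0.233, -0.972, 0.002], [0.002, -0.002, -1.0]]
wrist_force: [0.3, 0.8, -1.0]
gripper_width: 0.368
```

```bash
python3 - <<'E'
from h import *
s=r.sense(); c=wristRT(r.capture('wrist'),s); save(c,'w10',(130,80,390,330),3); print(s['tcp_pos'],s['wrist_force'],s['gripper_width']*87)
E
```

```text
[0.60097268 0.33875072 0.19117522] [ 0.26230118  0.78905869 -0.97536879] 31.975812908901023
```

View pics/w10.png

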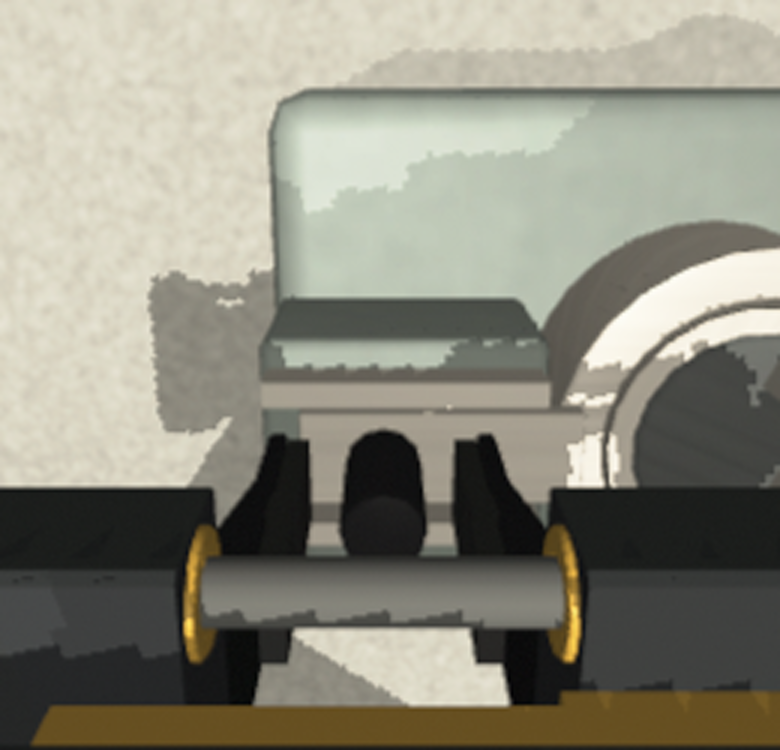

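Emit:
play_rows(deltas=[[0,0,0,0,0,0,24],[0,0,0,0,0,0,24],[0,0.1,0,0,0,0,24],[0,0.2,0,0,0,0,24],[0,0.3,0,0,0,0,24],[0,0.4,0,0,0,0,24],[0,0.5,0,0,0,0,24],[0,0.6,0,0,0,0,24],[0,0.7,0,0,0,0,24],[0,0.8,0,0,0,0,24],[0,0.85,0,0,0,0,24],[0,0.85,0,0,0,0,24]])

```text
time_s: 13.55
tcp_pos: [0.5953, 0.3172, 0.1895]
ee_rot: [[0.972, -0.234, -0.0], [-0.234, -0.972, -0.0], [-0.0, 0.0, -1.0]]
wrist_force: [0.3, 0.9, -0.2]
gripper_width: 0.273
```

```bash
cat > chk.py <<'E'
from h import *
s=r.sense(); print(s['tcp_pos'],s['wrist_force'],s['gripper_width']*87)
u=np.array([.2334,.9724]); o=np.array([.5794,.2484]); print('tcp along slide from axis',(s['tcp_pos'][:2]-o)@u,'force along',s['wrist_force'][:2]@u)
E
python3 chk.py
```

```text
[0.59527288 0.317186   0.18953814] [ 0.29682842  0.88129438 -0.17633818] 23.70975634531536
tcp along slide from axis 0.07059223198558366 force along 0.9262504060510598
```

Emit:
play_rows(deltas=[[0,0.04,0,0,0,0,24],[0,0.08,0,0,0,0,24],[0,0.12,0,0,0,0,24],[0,0.15,0,0,0,0,24],[0,0.15,0,0,0,0,24]])

```text
time_s: 14.05
tcp_pos: [0.5946, 0.314, 0.1896]
ee_rot: [[0.972, -0.234, 0.0], [-0.234, -0.972, 0.0], [0.0, -0.0, -1.0]]
wrist_force: [0.7, 2.9, 0.4]
gripper_width: 0.27
```

```bash
python3 chk.py
```

```text
[0.59456257 0.31402763 0.18957756] [0.67546665 2.9095456  0.37590054] 23.519277043727698
tcp along slide from axis 0.06735525529266469 force along 2.986896060396832
```

Emit:
play_rows(deltas=[[0,0.03,0,0,0,0,24],[0,0.06,0,0,0,0,24],[0,0.06,0,0,0,0,24]])

```text
time_s: 14.35
tcp_pos: [0.5946, 0.314, 0.1896]
ee_rot: [[0.972, -0.233, 0.002], [-0.233, -0.972, 0.003], [0.001, -0.003, -1.0]]
wrist_force: [1.2, 4.9, -0.5]
gripper_width: 0.277
```

```bash
python3 chk.py
```

```text
[0.59456374 0.3139663  0.18955775] [ 1.19467941  4.91124405 -0.48681702] 24.068926294555613
tcp along slide from axis 0.0672958904196936 force along 5.0545318867005316
```

Emit:
play_rows(deltas=[[0,0.05,0,0,0,0,24],[0,0.1,0,0,0,0,24],[0,0.1,0,0,0,0,24]])

```text
time_s: 14.65
tcp_pos: [0.5946, 0.3138, 0.1896]
ee_rot: [[0.973, -0.233, 0.004], [-0.233, -0.973, 0.007], [0.003, -0.008, -1.0]]
wrist_force: [2.6, 10.8, -2.3]
gripper_width: 0.279
```

```bash
python3 chk.py
```

```text
[0.59458094 0.31384856 0.18956684] [ 2.57152783 10.84022967 -2.25798591] 24.315319853432058
tcp along slide from axis 0.06718540786311135 force along 11.141233929286644
```

The bolt is at its stop: the force rose to 11 N with no further travel, and the knob is about 70 mm from the axis. I'll back off, open, rise and check.

Emit:
play_rows(deltas=[[0,-0.13,0,0,0,0,28],[0,-0.26,0,0,0,0,32],[0,-0.26,0,0,0,0,32],[0,-0.26,-1,0,0,0,32],[0,-0.26,-2,0,0,0,32],[-1.2,-0.26,-3.5,0,0,0,32],[-2.8,-0.26,-4.4,0,0,0,32],[-4,-0.26,-4.4,0,0,0,32],[-4,-0.26,-4.4,0,0,0,32],[-4,-0.26,-4.4,0,0,0,32]])

```text
time_s: 15.65
tcp_pos: [0.4973, 0.3392, 0.2998]
ee_rot: [[0.972, -0.233, -0.0], [-0.233, -0.972, -0.0], [0.0, 0.0, -1.0]]
wrist_force: [-0.3, -1.0, 0.8]
gripper_width: 0.366
```

```bash
python3 - <<'E'
from h import *
s=r.sense(); c=wristRT(r.capture('wrist'),s); save(c,'w11',(160,30,420,220),3); np.savez('w11.npz',**c); print(s['tcp_pos'],s['wrist_force'])
t=r.capture('top'); save(t,'top1',scale=1.5); t=r.capture('scene'); save(t,'scene1',scale=1.5)
E
```

```text
[0.49733619 0.33919176 0.29979365] [-0.29435796 -1.0322092   0.80261564]
```

View pics/w11.png

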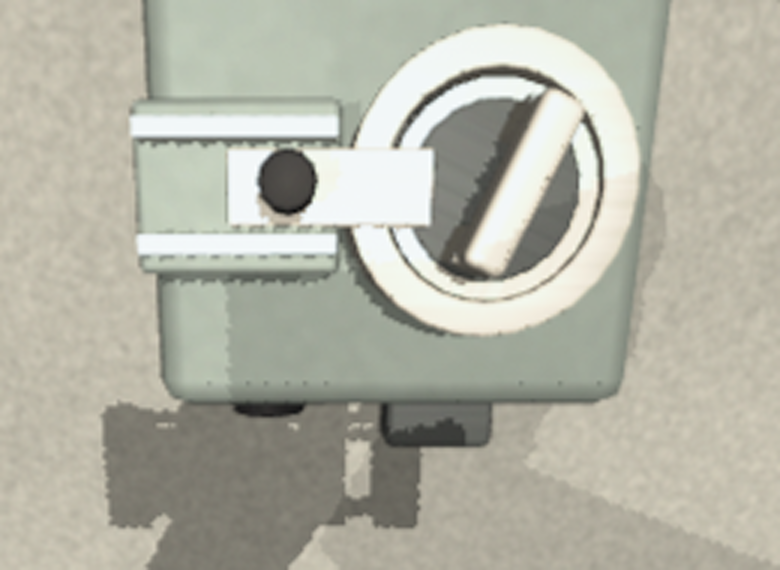

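View pics/scene1.png

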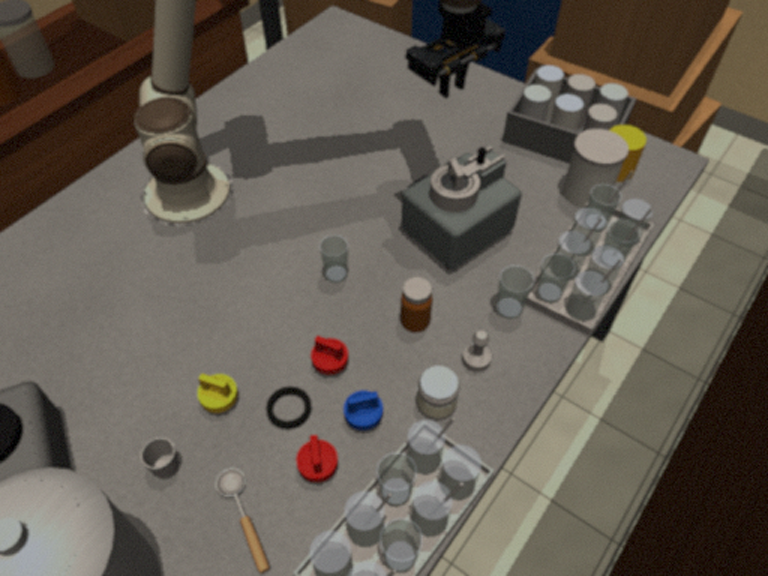

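View pics/top1.png

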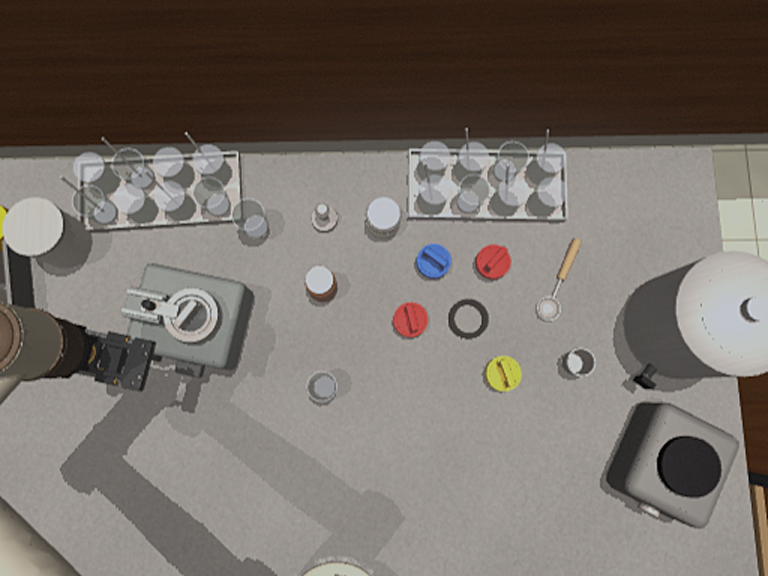

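The bolt plate now reaches over the disc: its tip is at crop (433,188), and the knob has moved inwards. All the bystanders stand where they did. One numeric check on the bolt, then I hand the job in.

```bash
python3 - <<'E'
from h import *
c=dict(np.load('w11.npz'))
f=lambda a,b,z: ray(c,160+a/3-.5,30+b/3-.5,z)[:2]
Q=np.array([f(a,b,.172) for a,b in((354,180),(640,180),(505,24),(497,335))]);A=np.c_[2*Q,np.ones(4)];x=np.linalg.lstsq(A,(Q**2).sum(1),rcond=None)[0];o=x[:2]
u=np.array([.2334,.9724])
print('knob',(f(287,181,.214)-o)@u,'tip',(f(433,188,.180)-o)@u, r.sense()['wrist_force'])
print(r.finish_job())
E
```

```text
knob 0.07088255207231611 tip 0.022875689233503495 [0.60547478 0.15728551 0.34382017]
the job is handed in; nothing more can be done
None
```

The grinder is back together and the job is handed in, after about 16 s of the 64 s allowed. The report gave no verdict.

- **Carrier:** I took the steel carrier by its handle from the rubber ring and turned it to the slot direction seen in the wrist picture. It went into the throat with no more than about 3 N of sideways force. When I loosened the fingers the key dropped straight home, so no search turning was needed. Afterwards its disc measured 35.9 mm in radius at the seated height (true 36 mm), concentric in the collar.
- **Bolt:** I pushed it in until the force rose to 11 N with no further travel, then let go and moved clear. The last picture put the knob 70.9 mm and the bolt tip 22.9 mm from the axis. Fully in is 70 mm and 22 mm, so both agree within the 2 mm calibration.
- **Everything else:** in the final pictures the glasses, jar, can, tamper, cup and coloured look-alikes stand where they were, and nothing touches the robot. No check failed or disagreed.

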